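# Interlock edging channels on the stock board

## Robot

A 7-joint arm with a two-finger parallel gripper is mounted at the origin on the work surface. World frame = base frame: x ahead of the robot, y to its left, z up, the work surface at z = 0. Lengths are in m, angles in rad, forces in N, time in s.
With the tool pointing down it reaches from about 0.4 to 0.875 m from the base axis. Payload 4.4 kg.
Tool frame: the origin (TCP) lies at the very end of the fingers, on their centre line; the grasp point (between the pads) lies 19 mm behind it; z points along the fingers, y is the line along which they close (so a half turn about z gives the same grasp; the last joint's range is limited). The gripper opens to 85 mm and grips with 20 to 120 N. Pads are 22 mm wide; open, the fingers measure 114 mm over their backs; the gripper's body (76 mm by 85 mm) begins 54 mm behind the grasp point. The pads swing forward as they close: fully open they stand 13 mm farther back than shut.
Start: joints at [1.073, 0.628, 0.038, 1.517, -0.027, 0.996, -0.02], TCP at [0.272, -0.59, 0.231] pointing down, gripper open.
Joint ranges: [-3.06, 3.06], [-0.37, 2.12], [-1.25, 1.32], [0.18, 2.47], [-1.1, 4.24], [0.23, 1.98], [-2.94, 2.94]. Speed limits (rad/s): [2.57, 2.57, 3.14, 3.14, 3.14, 3.14, 3.14].

## Interface

Orientations are given as a unit quaternion [x, y, z, w].
In Python, from cell import env, imaging gives the robot as it stands.
- The arm moves only by the tool carry_out, never from a script. Its argument "rows" is a list of rows, each a list of 3 entries, a list of its own where there are three numbers: the shift along the tool's x, y, z scaled (see below), then the turn, a rotation vector about the tool's x, y, z scaled (see below), then the finger opening in mm, from 0 to 85.4. A call has 1 to 5 rows; each row shifts and turns the commanded pose from where the row before left it, along the tool's axes as they then stand; what a row does not reach is not made up. The controller multiplies each number of a shift by 300 mm and each number of a turn by 360 degrees. A row lasts 1/12 s, in which the tool goes at most 41.7 mm and 7.16 degrees, less where a joint would pass 70% of its speed; a pose out of reach is approached as far as the arm can. A call with a number of a shift or a turn outside -1 to 1 is refused whole. A call with a gripper value outside its range is refused whole. The fingers move at their own pace and stop on an object; "squeeze" is the grip in N (left out, the last holds). Time passes only in rows, so rows that do not move let the fingers close. It gives the time, the measured TCP pose, the force, the opening and the grip force at its end, in the units of the state.
- env.sense(): the state, without advancing time (a new reading comes with each control period).
- imaging.get_image(name): name is "scene" or "side" or "wrist"; returns a dict with "img" (400x640x3 uint8, red, green, blue), "camera_matrix" (3x3 intrinsics, pixels), "pose" (4x4, takes a point from camera to world coordinates). Camera axes: x right, y up, looking along -z (the intrinsics and any distortion apply to the point x, -y, -z); pixel columns grow to the right and rows downward; lengths in m; the calibration is good to about 2 mm. A picture is of the moment at which its call begins. There is no depth.
- env.job_done(): hands the job in; it is judged then, once.
The state is a dict: "time": time; "q": joint angles; "qvel": joint speeds; "tau": joint torques, N m; "tcp_pos": TCP position; "eef_rot": TCP orientation; "wrist_force": force on the tool from outside, world axes, zero at the start; "moment": the same for the moment, N m; "grip_width": finger opening in m; "finger_force": force on a finger pad.
Only numpy, scipy, OpenCV 4.12 (cv2) and the standard library are available. Lean on these libraries where they do the work, as an engineer would, in place of code of your own. Each camera call takes 0.05 s, during which the arm holds its last target. There are 200 camera calls.

## Task

Put the edging channels away on the stock board so that they lock together. First set the loose wide channel down on the board, open side up, and push it snug along the wide one that already lies against the fence, ends in line; then set the tall narrow channel, open side down, over the two touching flanges, fully down, so that one of its flanges stands in each wide channel. Set the channels down rather than dropping them, leave the first channel against the fence, and leave the bottle, cup and hammer alone.

Things in the scene. Friction and masses are not known exactly. Their poses are not given: they have to be found in the camera images.
- board: Fixed plywood stock board, 200 mm (its x) by 190 mm (its y), 8 mm thick, origin at the centre of its underside on the table, z up. A wooden fence 16 mm wide runs the whole length along its -y edge; the fence's inner face is at y = -75 mm and its top 26 mm above the table.
- first_center (a point): Wide aluminium U-channel already lying open side up on the board against the fence, loose: 160 mm long (x, parallel to the board's x), 50 wide (y), 25 high, all walls 3, trough 44 wide, 0.12 kg. Point: mid length and width, 12.5 mm above its underside; z up. It starts within 6 mm of the board's middle in x, its centre at board y = -50 mm.
- second_center (a point): The loose wide aluminium U-channel, same section (160 x 50 x 25 mm, walls 3, about 0.12 kg), open side up on the bare table. Point: mid length and width, 12.5 mm above its underside; x along its length, z up. It belongs on the board on the first one's +y side, away from the fence, flank to flank: centres then 50 mm apart.
- deep_center (a point): Tall narrow aluminium U-channel standing open side down on the bare table: 160 mm long (x), 24 wide (y), 45 high, walls 3, 18 clear inside, about 0.14 kg. Point: mid length and width, 22.5 mm above its lower edges; z up. Seated over the two touching flanges (6 mm together) its lower edges are 11 mm above the table, its top 56, 23 above the wide channels.
- glue: Bystander: white bottle, 60 mm across, 160 mm tall, standing on the table beyond the work; origin at the centre of its underside.
- cup: Bystander: white cup, 72 mm across, 80 mm tall, standing on the table; origin at the centre of its underside.
- hammer: Bystander: hammer about 240 mm long lying on the table to the left, handle to its -x; origin near its middle.
There are look-alikes about, which are no part of the job. Leave any black or yellow look-alike of the part that bears first_center alone. What is shaped like the part that bears second_center but blue is not meant.

How it is judged:
By the outcome, as a careful person would: the job done as asked, in the order asked, and still so for the second after the job is handed in, with the robot touching nothing.
It also fails if it takes over 61 s, if anything falls off the work surface, if the arm or the gripper's body presses on something with over 40 N, if the wrist force passes 120 N, or if a joint passes its speed limit or range.

## Working session

There is one attempt and no reset: what is moved stays moved. The work goes in short steps, Python scripts to look and compute and a tool call to move; the robot and the scene stay as the last step left them, time stands still between calls to the robot, and variables do not carry over. Pictures are saved under pics/ and viewed, at most 10 in all, crops included, and the job is handed in when it is done.

Besides the shell and the picture viewer there is one more tool, called after "Request:" by a JSON object that holds its "method" and its "body", one argument or row to a line. carry_out: Moves the arm, as the interface text tells. Its arguments: {"type":"object","properties":{"rows":{"type":"array"},"squeeze":{"type":"number"}},"required":["rows"]}

```bash
mkdir -p pics; ls
cat > h.py <<'E'
from cell import env, imaging
import numpy as np, cv2
from scipy.spatial.transform import Rotation as R
def grab(n,save=None):
    d=imaging.get_image(n)
    if save: cv2.imwrite(f'pics/{save}.png',d['img'][:,:,::-1])
    return d
def ray(d,u,v):
    K=np.array(d['camera_matrix']);T=np.array(d['pose'])
    p=np.linalg.inv(K)@[u,v,1]; return T[:3,3],T[:3,:3]@(p*[1,-1,-1])
def onz(d,u,v,z):
    o,r=ray(d,u,v); return o+r*(z-o[2])/r[2]
def proj(d,P):
    K=np.array(d['camera_matrix']);T=np.array(d['pose'])
    p=(T[:3,:3].T@(np.array(P)-T[:3,3]))*[1,-1,-1]; p=K@p; return p[:2]/p[2]
E
python3 - <<'E'
from h import *
s=env.sense();print({k:np.round(v,3) for k,v in s.items()})
a=[grab(n,'a_'+n) for n in('scene','side')]
for d in a: print({k:(np.round(v,3) if k!='img' else 0) for k,v in d.items()})
E
```

```text
pics
{'time': np.float64(0.0), 'q': array([ 1.073,  0.629,  0.038,  1.518, -0.027,  0.996, -0.02 ]), 'qvel': array([ 0.   , -0.002,  0.001,  0.   , -0.   ,  0.   ,  0.001]), 'tau': array([ 0.0000e+00, -5.6339e+01,  1.2270e+00, -1.9344e+01,  1.1000e-02,
        1.1000e-02,  0.0000e+00]), 'tcp_pos': array([ 0.272, -0.59 ,  0.23 ]), 'eef_rot': array([ 0.977,  0.214, -0.   , -0.001]), 'wrist_force': array([-0.578, -0.737,  0.319]), 'moment': array([-0.013,  0.019, -0.029]), 'finger_force': np.float64(0.0), 'grip_width': np.float64(0.085)}
{'img': 0, 'camera_matrix': array([[367.999,   0.   , 319.806],
       [  0.   , 367.999, 191.607],
       [  0.   ,   0.   ,   1.   ]]), 'pose': array([[ 0.799, -0.424,  0.427,  0.969],
       [ 0.601,  0.572, -0.558, -0.423],
       [-0.008,  0.702,  0.712,  0.766],
       [ 0.   ,  0.   ,  0.   ,  1.   ]])}
{'img': 0, 'camera_matrix': array([[418.413,   0.   , 328.31 ],
       [  0.   , 418.413, 197.976],
       [  0.   ,   0.   ,   1.   ]]), 'pose': array([[-0.995,  0.083, -0.054,  0.464],
       [-0.097, -0.716,  0.691,  0.863],
       [ 0.018,  0.693,  0.721,  0.814],
       [ 0.   ,  0.   ,  0.   ,  1.   ]])}
```

View pics/a_scene.png

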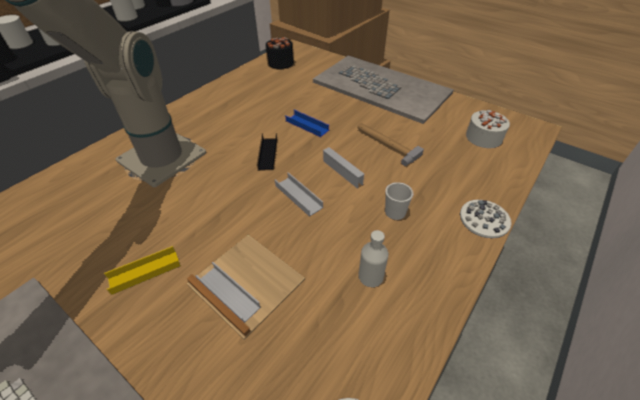

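View pics/a_side.png

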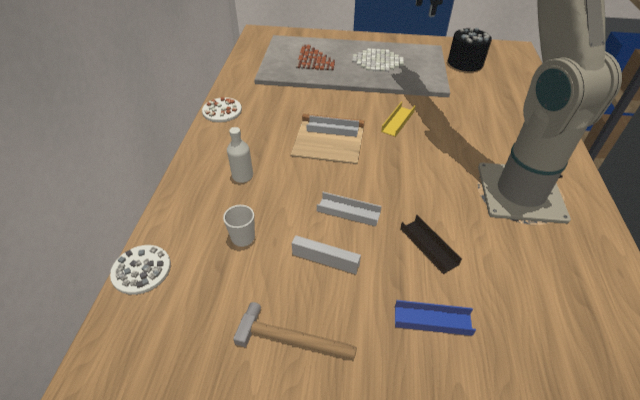

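Scene view: the board sits at (246,283) with the first channel at (230,292). The grey open channel at (299,194), side (349,208), fits "second". The closed-topped grey one at (343,166), side (326,255), fits "deep". The blue (307,123), black (267,152) and yellow (143,270) channels are look-alikes. I'll confirm this in one enlarged crop.

Run:
```python
import cv2,numpy as np
a=cv2.imread('pics/a_scene.png')[140:340,180:380]; b=cv2.imread('pics/a_side.png')[105:285,280:400]
A=cv2.resize(a,None,fx=2.4,fy=2.4,interpolation=2);B=cv2.resize(b,None,fx=2.6,fy=2.6,interpolation=2)
c=np.zeros((480,800,3),np.uint8);c[:A.shape[0],:480]=A;c[:B.shape[0],482:482+312]=B
cv2.imwrite('pics/crop1.png',c)
```

```text
(no output)
```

View pics/crop1.png

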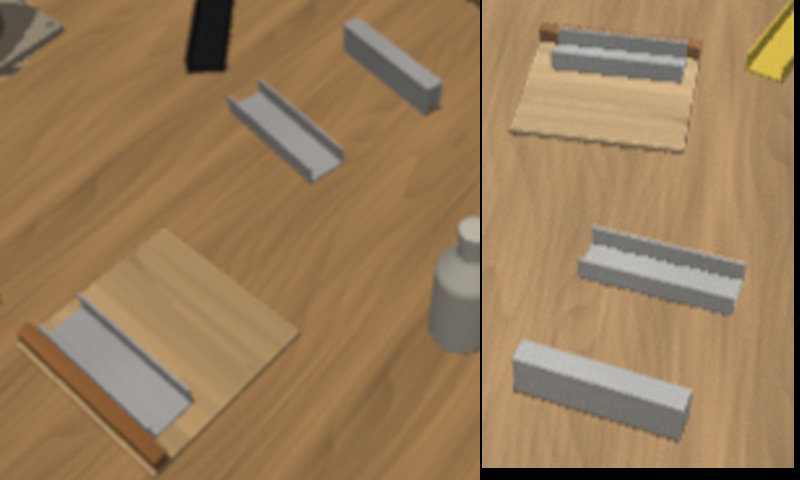

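The crop confirms it: grey open channel (285,130) is second, closed-top grey (390,65) is deep, and the board with fence is at (160,350). Next, rough poses from these corners.

Run:
```python
from h import *
d=grab('scene'); e=grab('side')
S=lambda u,v,z:onz(d,180+u/2.4,140+v/2.4,z)
Q=lambda u,v,z:onz(e,280+(u-482)/2.6,105+v/2.6,z)
def show(n,f,L):
    P=[f(*l) for l in L]; print(n,[np.round(p[:2],3).tolist() for p in P]); 
show('second sc',S,[(229,97,.025),(260,81,.025),(343,153,.025),(313,172,.025)])
show('second sd',Q,[(595,228,.025),(745,265,.025),(733,296,.025),(579,261,.025)])
show('deep sc',S,[(346,27,.045),(358,19,.045),(440,83,.045),(430,95,.045)])
show('deep sd',Q,[(522,341,.045),(691,390,.045),(684,408,.045),(515,361,.045)])
show('board sc',S,[(165,229,.008),(298,333,.008),(24,325,.026),(165,458,.026)])
show('board sd',Q,[(512,130,.008),(685,149,.008),(541,27,.026),(700,42,.026)])
show('first+y rim sc',S,[(84,296,.033),(192,397,.033)])
show('first sd',Q,[(553,53,.033),(685,68,.033),(688,42,.033)])
```

```text
second sc [[0.393, 0.117], [0.405, 0.161], [0.56, 0.125], [0.55, 0.082]]
second sd [[0.538, 0.089], [0.385, 0.123], [0.396, 0.165], [0.549, 0.137]]
deep sc [[0.442, 0.289], [0.445, 0.312], [0.596, 0.271], [0.598, 0.246]]
deep sd [[0.586, 0.259], [0.432, 0.296], [0.438, 0.315], [0.589, 0.282]]
board sc [[0.462, -0.067], [0.658, -0.081], [0.448, -0.24], [0.65, -0.253]]
board sd [[0.65, -0.072], [0.452, -0.063], [0.641, -0.249], [0.444, -0.242]]
first+y rim sc [[0.474, -0.185], [0.633, -0.2]]
first sd [[0.618, -0.188], [0.46, -0.178], [0.459, -0.23]]
```

Both views agree to about 1 cm: second ≈ (0.472, 0.124) with yaw −12.5°, deep ≈ (0.515, 0.284) with yaw −14°, board yaw ≈ −3.5°. I'll turn the tool and move over the board for a wrist view.

Request:
{"method": "carry_out", "body": {
  "rows": [
    [[0,0,0],[0,0,0.0172],85],
    [[0,0,0],[0,0,0.0172],85],
    [[0,0,0],[0,0,0.0172],85],
    [[0,0,0],[0,0,0.0172],85],
    [[0,0,0],[0,0,0.0172],85]
  ]
}}

```text
time: 0.62
tcp_pos: [0.272, -0.5901, 0.231]
eef_rot: [0.998, -0.057, -0.0, -0.0]
wrist_force: [0.1, 0.3, 1.0]
grip_width: 0.0848
finger_force: 0.0
```

Request:
{"method": "carry_out", "body": {
  "rows": [
    [[0,0,0],[0,0,0.0172],85],
    [[0.043,-0.125,-0.005],[0,0,0],85],
    [[0.043,-0.125,-0.005],[0,0,0],85],
    [[0.043,-0.125,-0.005],[0,0,0],85],
    [[0.043,-0.125,-0.005],[0,0,0],85]
  ]
}}

```text
time: 1.03
tcp_pos: [0.3552, -0.4533, 0.2371]
eef_rot: [0.994, -0.108, -0.0, -0.0]
wrist_force: [0.5, 0.3, -0.4]
grip_width: 0.0851
finger_force: 0.0
```

Request:
{"method": "carry_out", "body": {
  "rows": [
    [[0.043,-0.125,-0.005],[0,0,0],85],
    [[0.043,-0.125,-0.005],[0,0,0],85],
    [[0.043,-0.125,-0.005],[0,0,0],85],
    [[0.043,-0.125,-0.005],[0,0,0],85],
    [[0.043,-0.125,-0.005],[0,0,0],85]
  ]
}}

```text
time: 1.45
tcp_pos: [0.4587, -0.2838, 0.2449]
eef_rot: [0.994, -0.108, 0.0, -0.0]
wrist_force: [0.7, -0.1, -0.1]
grip_width: 0.0847
finger_force: 0.0
```

Request:
{"method": "carry_out", "body": {
  "rows": [
    [[0.043,-0.125,-0.005],[0,0,0],85],
    [[0.043,-0.125,-0.005],[0,0,0],85],
    [[0.043,-0.125,-0.005],[0,0,0],85],
    [[0.043,-0.125,-0.005],[0,0,0],85],
    [[0,0,0],[0,0,0],85]
  ]
}}

```text
time: 1.87
tcp_pos: [0.5456, -0.1399, 0.2507]
eef_rot: [0.995, -0.102, 0.001, -0.003]
wrist_force: [1.2, 1.2, -0.1]
grip_width: 0.0849
finger_force: 0.0
```

```bash
cat >> h.py <<'E'
def yaw(s): 
    x=R.from_quat(s['eef_rot']).as_matrix()[:,0]; return np.degrees(np.arctan2(x[1],x[0]))
def go(x,y,z,yw):
    s=env.sense(); p=s['tcp_pos']; c=yaw(s); dy=(yw-c+90)%180-90
    # turn first, then shift along tool axes at target yaw
    M=R.from_euler('z',c+dy,degrees=True).as_matrix()@np.diag([1,-1,-1.])
    t=M.T@(np.array([x,y,z])-p)
    print('t',round(float(s['time']),2),'pos',np.round(p,4),'yaw',round(c,2),'quat',np.round(s['eef_rot'],3),'q',np.round(s['q'],2)); print('turn z units',round(-dy/360,4),'shift units',np.round(t/.3,4),'rows>=',round(np.linalg.norm(t)/.04,1), 'F',np.round(s['wrist_force'],1))
E
python3 - <<'E'
from h import *
go(.472,.124,.15,-12.5)
d=grab('wrist','w1'); print(np.round(d['pose'],3),np.round(d['camera_matrix'],1))
E
```

```text
t 1.87 pos [ 0.5456 -0.1399  0.2507] yaw -11.66 quat [ 0.995 -0.102  0.001 -0.003] q [ 0.07  0.49  0.2   1.75 -0.13  0.92 -1.45]
turn z units 0.0023 shift units [-0.4299 -0.8057  0.3356] rows>= 7.3 F [ 1.2  1.2 -0.1]
[[-0.202  0.931  0.305  0.624]
 [-0.979 -0.19  -0.069 -0.157]
 [-0.007 -0.313  0.95   0.394]
 [ 0.     0.     0.     1.   ]] [[312.2   0.  323.1]
 [  0.  312.2 201.6]
 [  0.    0.    1. ]]
```

View pics/w1.png

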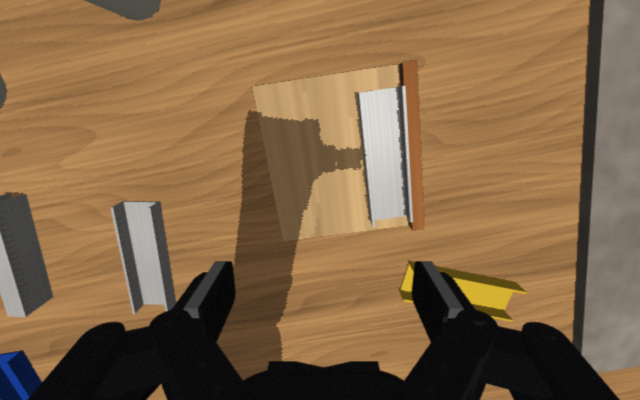

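The wrist view shows the board (+y corners at (254,86) and (284,241), fence on the right), the first channel at (385,155), the second at (143,255) and the deep one at (22,255). I'll convert these to positions.

Run:
```python
from h import *
d=grab('wrist')
def show(n,L):
    P=np.array([onz(d,*l)[:2] for l in L]); print(n,np.round(P,4).tolist(),'mean',np.round(P.mean(0),4),'len',np.round(np.linalg.norm(np.diff(P,axis=0),axis=1),4))
show('board +y',[(254,86,.008),(284,241,.008)])
show('fence outer',[(417,60,.026),(424,229,.026)])
show('fence inner',[(402,64,.026),(411,230,.026)])
show('first +y rim',[(358.5,93,.033),(373,228,.033)])
show('second rim corners',[(112,207,.025),(124,201,.025),(160,202,.025),(173,306,.025),(133,312,.025)])
show('deep top',[(26,195,.045),(51,298,.045)])
go(.472,.124,.15,-12.5)
```

```text
board +y [[0.652, -0.0841], [0.4532, -0.07]] mean [ 0.5526 -0.0771] len [0.1993]
fence outer [[0.6399, -0.2669], [0.441, -0.2532]] mean [ 0.5404 -0.26  ] len [0.1994]
fence inner [[0.6392, -0.2505], [0.443, -0.2369]] mean [ 0.5411 -0.2437] len [0.1968]
first +y rim [[0.6197, -0.1987], [0.4588, -0.1892]] mean [ 0.5393 -0.194 ] len [0.1612]
second rim corners [[0.5502, 0.1257], [0.5545, 0.1077], [0.5441, 0.0643], [0.3953, 0.1027], [0.3973, 0.1616]] mean [0.4883 0.1124] len [0.0184 0.0447 0.1536 0.0589]
deep top [[0.5886, 0.2027], [0.4521, 0.2411]] mean [0.5204 0.2219] len [0.1419]
t 1.97 pos [ 0.5415 -0.1479  0.2505] yaw -12.13 quat [ 0.994 -0.106 -0.    -0.   ] q [ 0.08  0.49  0.21  1.75 -0.12  0.92 -1.45]
turn z units 0.001 shift units [-0.4222 -0.8346  0.335 ] rows>= 7.5 F [-0.9 -0.2 -0.2]
```

Request:
{"method": "carry_out", "body": {
  "rows": [
    [[-0.0666,-0.1085,0.0208],[0,0,0],85],
    [[-0.0666,-0.1085,0.0208],[0,0,0],85],
    [[-0.0666,-0.1085,0.0208],[0,0,0],85],
    [[-0.0666,-0.1085,0.0208],[0,0,0],85],
    [[-0.0666,-0.1085,0.0208],[0,0,0],85]
  ]
}}

```text
time: 2.38
tcp_pos: [0.4769, 0.0296, 0.2195]
eef_rot: [0.994, -0.11, 0.0, 0.0]
wrist_force: [0.4, 0.1, 0.2]
grip_width: 0.0847
finger_force: 0.0
```

Request:
{"method": "carry_out", "body": {
  "rows": [
    [[-0.0666,-0.1085,0.0208],[0,0,0],85],
    [[-0.0666,-0.1085,0.0208],[0,0,0],85],
    [[-0.0666,-0.1085,0.0208],[0,0,0],85],
    [[0,0,0],[0,0,0],85],
    [[0,0,0],[0,0,0],85]
  ]
}}

```text
time: 2.8
tcp_pos: [0.4396, 0.1392, 0.2006]
eef_rot: [0.994, -0.106, -0.0, 0.0]
wrist_force: [0.8, 0.3, -0.3]
grip_width: 0.0853
finger_force: 0.0
```

```bash
cat >> h.py <<'E'
import json
def wsave(name):
    d=grab('wrist',name); json.dump([np.array(d['camera_matrix']).tolist(),np.array(d['pose']).tolist()],open(f'pics/{name}.json','w')); return d
def wload(name):
    K,T=json.load(open(f'pics/{name}.json')); return dict(camera_matrix=K,pose=T)
def show(d,n,L):
    P=np.array([onz(d,*l)[:2] for l in L]); D=np.diff(P,axis=0)
    print(n,np.round(P,4).tolist(),'mean',np.round(P.mean(0),4),'len',np.round(np.linalg.norm(D,axis=1),4),'dir',np.round(np.degrees(np.arctan2(D[:,1],D[:,0])),1))
E
python3 - <<'E'
from h import *
wsave('w2'); go(.472,.124,.05,-12.5)
E
```

```text
t 2.85 pos [0.4405 0.1374 0.2009] yaw -12.42 quat [ 0.994 -0.108  0.     0.   ] q [-0.49  0.41  0.18  2.06 -0.11  0.67 -2.03]
turn z units 0.0002 shift units [0.1122 0.021  0.503 ] rows>= 3.9 F [0.2 0.2 0.4]
```

View pics/w2.png

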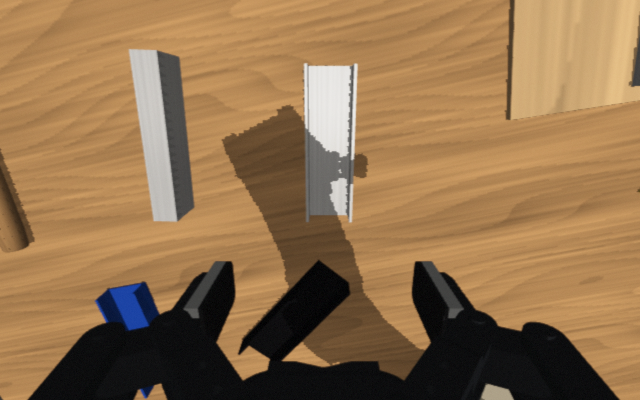

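The wrist view shows the second channel's rims at x ≈ 305–357, rows 64–221, and the deep channel's top with corners (130,49), (156,50), (178,221), (153,221). The black look-alike at (295,310) lies just nearer the base.

Run:
```python
from h import *
d=wload('w2')
show(d,'left rim',[(308,221,.025),(305.5,64,.025)])
show(d,'right rim',[(352.5,221,.025),(357,65,.025)])
show(d,'deepL',[(153,221,.045),(130,49,.045)])
show(d,'deepR',[(178,221,.045),(156,50,.045)])
show(d,'black top',[(240,352,.025),(319,261,.025),(350,290,.025)])
```

```text
left rim [[0.3967, 0.1659], [0.5515, 0.1323]] mean [0.4741 0.1491] len [0.1584] dir [-12.2]
right rim [[0.3864, 0.1181], [0.5404, 0.0852]] mean [0.4634 0.1017] len [0.1575] dir [-12.1]
deepL [[0.4382, 0.3189], [0.5932, 0.2775]] mean [0.5157 0.2982] len [0.1605] dir [-15.]
deepR [[0.4327, 0.2938], [0.5877, 0.2558]] mean [0.5102 0.2748] len [0.1596] dir [-13.8]
black top [[0.2394, 0.2918], [0.3459, 0.1647], [0.3003, 0.1371]] mean [0.2952 0.1979] len [0.1658 0.0533] dir [ -50.  -148.8]
```

Second: centre (0.469, 0.1255), yaw −12.2°, measured width 48.5 mm and length 158 mm, consistent with 50 × 160. I'll descend and grasp.

Request:
{"method": "carry_out", "body": {
  "rows": [
    [[0.0203,0.0038,0.118],[0,0,0],85],
    [[0.0203,0.0038,0.118],[0,0,0],85],
    [[0.0203,0.0038,0.118],[0,0,0],85],
    [[0.0203,0.0038,0.118],[0,0,0],85],
    [[0.0203,0.0038,0.1],[0,0,0],85]
  ]
}}

```text
time: 3.27
tcp_pos: [0.4699, 0.1229, 0.0275]
eef_rot: [0.994, -0.11, 0.0, 0.001]
wrist_force: [-0.0, -0.4, -0.5]
grip_width: 0.0851
finger_force: 0.0
```

Request:
{"method": "carry_out", "body": {
  "rows": [
    [[0,0,0.042],[0,0,-0.0005],85],
    [[0,0,0.042],[0,0,0],85],
    [[0,0,0],[0,0,0],85],
    [[0,0,0],[0,0,0],40],
    [[0,0,0],[0,0,0],40]
  ],
  "squeeze": 40
}}

```text
time: 3.68
tcp_pos: [0.4705, 0.125, 0.0052]
eef_rot: [0.994, -0.108, 0.001, 0.0]
wrist_force: [0.8, -0.4, 0.5]
grip_width: 0.0633
finger_force: 0.0
```

Request:
{"method": "carry_out", "body": {
  "rows": [
    [[0,0,0],[0,0,0],40],
    [[0,0,0],[0,0,0],40],
    [[0,0,0],[0,0,0],40],
    [[0,0,0],[0,0,0],40]
  ]
}}

```text
time: 4.02
tcp_pos: [0.4703, 0.1259, 0.0057]
eef_rot: [0.994, -0.107, 0.001, -0.0]
wrist_force: [-0.2, -2.0, 7.2]
grip_width: 0.0493
finger_force: 42.4
```

Request:
{"method": "carry_out", "body": {
  "rows": [
    [[0,0,-0.06],[0,0,0],40],
    [[0,0,-0.13],[0,0,0],40],
    [[0,0,-0.13],[0,0,0],40],
    [[0,0,-0.08],[0,0,-0.0115],40],
    [[0,0,0],[0,0,-0.0115],40]
  ]
}}

```text
time: 4.43
tcp_pos: [0.4725, 0.1271, 0.1294]
eef_rot: [0.999, -0.033, 0.004, -0.001]
wrist_force: [1.2, 0.7, -2.3]
grip_width: 0.0489
finger_force: 42.5
```

Request:
{"method": "carry_out", "body": {
  "rows": [
    [[0.02,0.0956,-0.0534],[0,0,0],40],
    [[0.02,0.0956,-0.0534],[0,0,0],40],
    [[0.02,0.0956,-0.0534],[0,0,0],40],
    [[0.02,0.0956,-0.0534],[0,0,0],40],
    [[0.02,0.0956,-0.0534],[0,0,0],40]
  ]
}}

```text
time: 4.85
tcp_pos: [0.4891, -0.0201, 0.2058]
eef_rot: [0.999, -0.034, -0.0, 0.0]
wrist_force: [1.5, 0.3, -0.7]
grip_width: 0.049
finger_force: 42.5
```

Request:
{"method": "carry_out", "body": {
  "rows": [
    [[0,0,0],[0,0,0],40],
    [[0,0,0],[0,0,0],40],
    [[0,0,0],[0,0,0],40]
  ]
}}

```text
time: 5.1
tcp_pos: [0.4889, -0.0181, 0.2045]
eef_rot: [0.999, -0.034, -0.0, -0.0]
wrist_force: [0.5, 0.3, -1.1]
grip_width: 0.0493
finger_force: 42.5
```

Run:
```python
from h import *
wsave('w3'); go(.55,-.13,.1,-4)
```

```text
t 5.15 pos [ 0.4887 -0.0175  0.2042] yaw -3.86 quat [ 0.999 -0.034 -0.001 -0.   ] q [-0.18  0.45  0.22  1.99 -0.14  0.72 -1.51]
turn z units 0.0004 shift units [0.2299 0.3599 0.3473] rows>= 4.1 F [-0.7 -0.3 -2. ]
```

View pics/w3.png

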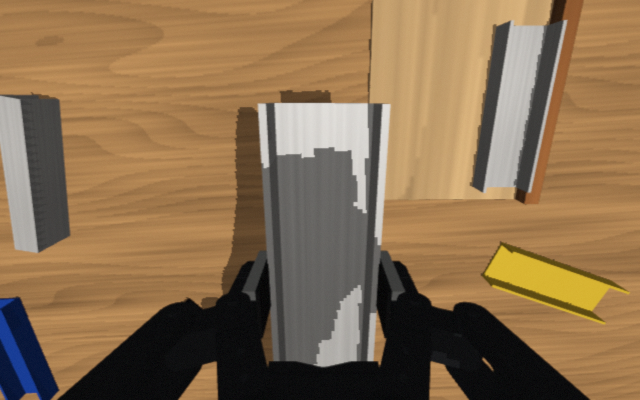

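The held channel is level and centred, with its far rim corners at (258,104) and (390,104). The first channel spans (497,24)–(485,190) beside the fence. I'll sample intensity profiles for sub-pixel edges.

Run:
```python
from h import *
g=cv2.imread('pics/w3.png',0)
for r in (40,70,100,130,160): print(r,' '.join(f'{c}:{g[r,c]}' for c in range(472,566,2)))
for c in (495,505,515,525): print(c,'far',[int(g[r,c]) for r in range(14,32)],'near',[int(g[r,c]) for r in range(180,202)])
```

```text
40 472:175 474:179 476:179 478:177 480:176 482:170 484:169 486:169 488:169 490:166 492:100 494:75 496:61 498:63 500:63 502:62 504:62 506:73 508:190 510:193 512:190 514:194 516:193 518:187 520:191 522:193 524:190 526:191 528:187 530:190 532:186 534:184 536:187 538:188 540:185 542:123 544:79 546:60 548:61 550:63 552:60 554:59 556:61 558:70 560:182 562:170 564:105
70 472:182 474:179 476:180 478:184 480:181 482:174 484:170 486:145 488:91 490:67 492:62 494:61 496:64 498:62 500:62 502:120 504:198 506:196 508:194 510:196 512:192 514:192 516:196 518:194 520:193 522:189 524:194 526:191 528:185 530:188 532:191 534:184 536:123 538:82 540:61 542:63 544:64 546:63 548:63 550:62 552:80 554:187 556:165 558:107 560:105 562:106 564:106
100 472:182 474:183 476:182 478:172 480:172 482:144 484:88 486:64 488:63 490:63 492:62 494:61 496:68 498:173 500:198 502:192 504:193 506:194 508:190 510:197 512:194 514:190 516:189 518:190 520:194 522:186 524:187 526:190 528:183 530:121 532:86 534:63 536:60 538:61 540:62 542:64 544:63 546:96 548:187 550:149 552:107 554:107 556:110 558:109 560:105 562:119 564:119
130 472
[... 835 characters left out ...]
8, 185, 186, 188, 187, 182, 179, 179, 179, 179, 178, 178, 179, 180, 178, 178, 175, 126, 127, 131]
505 far [176, 175, 177, 176, 177, 176, 176, 173, 132, 78, 60, 61, 61, 60, 60, 61, 61, 60] near [187, 185, 186, 186, 185, 185, 182, 171, 167, 168, 168, 168, 168, 167, 167, 167, 168, 169, 165, 129, 130, 131]
515 far [180, 180, 179, 180, 180, 180, 181, 182, 180, 181, 180, 171, 186, 190, 190, 191, 192, 190] near [103, 96, 95, 93, 96, 137, 145, 118, 107, 108, 108, 105, 102, 89, 82, 81, 74, 68, 64, 91, 124, 130]
525 far [167, 164, 164, 164, 164, 162, 163, 162, 160, 161, 163, 175, 188, 190, 191, 191, 190, 190] near [60, 59, 59, 59, 58, 61, 60, 58, 59, 58, 58, 52, 44, 55, 58, 62, 69, 71, 75, 78, 84, 94]
```

Run:
```python
from h import *
d=wload('w3')
show(d,'+y rim',[(487.8,160,.033),(492.4,130,.033),(497,100,.033),(502.3,70,.033),(507,40,.033)])
show(d,'-y rim outer',[(537.5,160,.033),(544,130,.033),(550.2,100,.033),(557,70,.033),(563.7,40,.033)])
show(d,'near end floor',[(495,187.5,.009),(505,186.8,.009)]); show(d,'far',[(515,25.3,.011),(525,24.8,.011)])
show(d,'board +y',[(386,200.5,.008),(372,3,.008)])
z=.2042-.0057+.025
show(d,'held far',[(258,104,z),(390,104,z)])
```

```text
+y rim [[0.4983, -0.1858], [0.5281, -0.1874], [0.5562, -0.1889], [0.5827, -0.191], [0.6077, -0.1925]] mean [ 0.5546 -0.1891] len [0.0298 0.0281 0.0265 0.0251] dir [-3.1 -3.1 -4.5 -3.3]
-y rim outer [[0.4949, -0.2361], [0.5246, -0.2381], [0.5527, -0.2397], [0.5792, -0.2418], [0.6042, -0.2436]] mean [ 0.5511 -0.2399] len [0.0298 0.0281 0.0265 0.0251] dir [-3.8 -3.2 -4.4 -4.2]
near end floor [[0.4608, -0.2093], [0.4609, -0.2205]] mean [ 0.4609 -0.2149] len [0.0111] dir [-89.7]
far [[0.6226, -0.2105], [0.6224, -0.2199]] mean [ 0.6225 -0.2152] len [0.0095] dir [-91.4]
board +y [[0.4535, -0.0871], [0.6513, -0.075]] mean [ 0.5524 -0.081 ] len [0.1982] dir [3.5]
held far [[0.5691, 0.0016], [0.5657, -0.0482]] mean [ 0.5674 -0.0233] len [0.05] dir [-93.9]
```

First: centre (0.542, −0.2137), yaw −3.7°, measured 50.6 × 161.6 mm, so it agrees. The held channel's centre is about 1.2 mm behind the TCP along x. I'll place it 75 mm off the first channel, leaving a finger gap.

Request:
{"method": "carry_out", "body": {
  "rows": [
    [[0.0449,0.0782,0.083],[0,0,0],40],
    [[0.0449,0.0782,0.083],[0,0,0],40],
    [[0.0449,0.0782,0.083],[0,0,0],40],
    [[0.0449,0.0782,0.083],[0,0,0],40],
    [[0.0449,0.0782,0.083],[0,0,0],40]
  ]
}}

```text
time: 5.57
tcp_pos: [0.5486, -0.1392, 0.0779]
eef_rot: [0.999, -0.033, -0.001, -0.001]
wrist_force: [0.6, 0.9, -1.4]
grip_width: 0.049
finger_force: 42.5
```

Request:
{"method": "carry_out", "body": {
  "rows": [
    [[0,0,0.08],[0,0,0],40],
    [[0,0,0.06],[0,0,0],40],
    [[0,0,0.026],[0,0,0],40],
    [[0,0,0],[0,0,0],40],
    [[0,0,0],[0,0,0],40]
  ]
}}

```text
time: 5.98
tcp_pos: [0.5484, -0.1391, 0.03]
eef_rot: [0.999, -0.034, -0.001, -0.0]
wrist_force: [0.9, -0.0, -1.5]
grip_width: 0.0488
finger_force: 42.5
```

Run:
```python
from h import *
go(.548,-.139,.0145,-3.7)
```

```text
t 5.98 pos [ 0.5484 -0.1391  0.03  ] yaw -3.85 quat [ 0.999 -0.034 -0.001 -0.   ] q [ 0.12  0.81  0.12  1.9  -0.2   0.45 -1.25]
turn z units -0.0004 shift units [-0.0013 -0.0001  0.0517] rows>= 0.4 F [ 0.9 -0.  -1.5]
```

Request:
{"method": "carry_out", "body": {
  "rows": [
    [[0,0,0.02],[0,0,-0.0004],40],
    [[0,0,0.015],[0,0,0],40],
    [[0,0,0.008],[0,0,0],40],
    [[0,0,0.004],[0,0,0],40],
    [[0,0,0],[0,0,0],40]
  ]
}}

```text
time: 6.4
tcp_pos: [0.5484, -0.1404, 0.0161]
eef_rot: [0.999, -0.033, -0.0, 0.0]
wrist_force: [-0.7, 0.0, -1.0]
grip_width: 0.049
finger_force: 42.5
```

Request:
{"method": "carry_out", "body": {
  "rows": [
    [[0,0,0.004],[0,0,0],40],
    [[0,0,0],[0,0,0],40]
  ]
}}

```text
time: 6.57
tcp_pos: [0.5485, -0.1405, 0.0149]
eef_rot: [0.999, -0.033, -0.0, 0.0]
wrist_force: [-0.0, 0.4, -1.9]
grip_width: 0.0489
finger_force: 42.5
```

Request:
{"method": "carry_out", "body": {
  "rows": [
    [[0,0,0.004],[0,0,0],40],
    [[0,0,0],[0,0,0],40]
  ]
}}

```text
time: 6.73
tcp_pos: [0.5486, -0.1405, 0.0138]
eef_rot: [0.999, -0.033, -0.0, 0.0]
wrist_force: [-0.1, -0.4, -1.3]
grip_width: 0.0492
finger_force: 42.6
```

Request:
{"method": "carry_out", "body": {
  "rows": [
    [[0,0,0.003],[0,0,0],40],
    [[0,0,0],[0,0,0],40],
    [[0,0,0],[0,0,0],40]
  ]
}}

```text
time: 6.98
tcp_pos: [0.5487, -0.1406, 0.0137]
eef_rot: [0.999, -0.033, 0.0, 0.0]
wrist_force: [-1.1, 0.8, 6.7]
grip_width: 0.0487
finger_force: 43.4
```

Request:
{"method": "carry_out", "body": {
  "rows": [
    [[0,0,0.002],[0,0,0],40],
    [[0,0,0],[0,0,0],40],
    [[0,0,0],[0,0,0],40]
  ]
}}

```text
time: 7.23
tcp_pos: [0.5487, -0.1406, 0.0137]
eef_rot: [0.999, -0.033, 0.0, 0.0]
wrist_force: [-2.3, 0.8, 12.7]
grip_width: 0.0491
finger_force: 44.0
```

Contact. I'll relieve it, release, lift, and turn the tool a quarter turn so both open fingers push the flank.

Request:
{"method": "carry_out", "body": {
  "rows": [
    [[0,0,-0.004],[0,0,0],44],
    [[0,0,0],[0,0,0],58],
    [[0,0,0],[0,0,0],58],
    [[0,0,0],[0,0,0],58],
    [[0,0,-0.03],[0,0,0],58]
  ]
}}

```text
time: 7.65
tcp_pos: [0.5473, -0.1401, 0.0212]
eef_rot: [0.999, -0.033, -0.002, -0.0]
wrist_force: [0.6, -0.4, -0.3]
grip_width: 0.0583
finger_force: 0.0
```

Request:
{"method": "carry_out", "body": {
  "rows": [
    [[0,0,-0.08],[0,0,0],58],
    [[0,0,-0.12],[0,0,0],58],
    [[0,-0.04,-0.1],[0,0,-0.0192],85],
    [[0,0,0],[0,0,-0.0192],85],
    [[0,0,0],[0,0,-0.0192],85]
  ]
}}

```text
time: 8.07
tcp_pos: [0.5511, -0.1279, 0.1152]
eef_rot: [0.989, 0.151, 0.002, 0.001]
wrist_force: [-0.3, -1.0, 0.4]
grip_width: 0.0851
finger_force: 0.0
```

Request:
{"method": "carry_out", "body": {
  "rows": [
    [[0,0,0],[0,0,-0.0192],85],
    [[0,0,0],[0,0,-0.0192],85],
    [[0,0,0],[0,0,-0.0192],85],
    [[0,0,0],[0,0,-0.0192],85],
    [[0,0,0],[0,0,-0.0192],85]
  ]
}}

```text
time: 8.48
tcp_pos: [0.5493, -0.1287, 0.113]
eef_rot: [0.899, 0.437, -0.0, 0.0]
wrist_force: [0.6, -1.5, 0.3]
grip_width: 0.0854
finger_force: 0.0
```

Request:
{"method": "carry_out", "body": {
  "rows": [
    [[0,0,0],[0,0,-0.0192],85],
    [[0,0,0],[0,0,-0.0192],85],
    [[0,0,0],[0,0,-0.0192],85],
    [[0,0,0],[0,0,-0.0192],85],
    [[0,0,0],[0,0,-0.0192],85]
  ]
}}

```text
time: 8.9
tcp_pos: [0.5492, -0.1288, 0.1129]
eef_rot: [0.729, 0.684, -0.0, 0.0]
wrist_force: [-0.2, 0.5, 0.2]
grip_width: 0.0851
finger_force: 0.0
```

Run:
```python
from h import *
c=np.array([.542,-.2137]);u=np.array([.998,-.065]);v=np.array([.065,.998])
p=c+6*.001*u+.122*v
print(p);go(*p,.04,86.3)
d=grab('scene','s1');print(onz(d,373,284,0))
e=wsave('w4')
a=d['img'][200:350,180:330,::-1];b=e['img'][:,:,::-1]
A=cv2.resize(a,(400,400),interpolation=2);B=cv2.resize(b,(400,250))
o=np.zeros((400,800,3),np.uint8);o[:,:400]=A;o[:250,400:]=B;cv2.imwrite('pics/c4.png',o)
```

```text
[ 0.555918 -0.092334]
t 8.9 pos [ 0.5492 -0.1288  0.1129] yaw 86.37 quat [ 0.729  0.684 -0.     0.   ] q [ 0.36  0.68 -0.28  1.86  0.29  0.64 -0.16]
turn z units 0.0002 shift units [0.1229 0.0144 0.243 ] rows>= 2.0 F [-0.2  0.5  0.2]
[ 7.92305203e-01  8.09002813e-03 -1.11022302e-16]
```

View pics/c4.png

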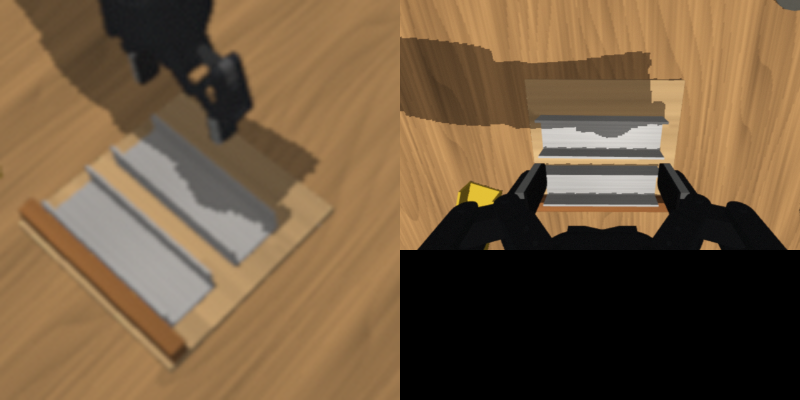

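Both channels lie on the board, parallel with a ~25 mm gap. I'll descend on the +y side.

Request:
{"method": "carry_out", "body": {
  "rows": [
    [[0.0615,0.007,0],[0,0,0],85],
    [[0.0615,0.007,0.06],[0,0,0],85],
    [[0,0,0.12],[0,0,0],85],
    [[0,0,0.1],[0,0,0],85],
    [[0,0,0.04],[0,0,0],85]
  ]
}}

```text
time: 9.42
tcp_pos: [0.5538, -0.0916, 0.0135]
eef_rot: [0.732, 0.681, -0.002, -0.002]
wrist_force: [-1.1, 0.1, 0.2]
grip_width: 0.0847
finger_force: 0.0
```

Request:
{"method": "carry_out", "body": {
  "rows": [
    [[0,0,0.02],[0,0,0],85],
    [[0,0,0.01],[0,0,0],85],
    [[0,0,0],[0,0,0],85]
  ]
}}

```text
time: 9.67
tcp_pos: [0.5565, -0.0922, 0.0079]
eef_rot: [0.732, 0.682, -0.0, 0.0]
wrist_force: [0.2, -0.2, -0.3]
grip_width: 0.0848
finger_force: 0.0
```

Request:
{"method": "carry_out", "body": {
  "rows": [
    [[-0.02,0,0],[0,0,0],85],
    [[-0.02,0,0],[0,0,0],85],
    [[-0.02,0,0],[0,0,0],85],
    [[-0.015,0,0],[0,0,0],85],
    [[-0.01,0,0],[0,0,0],85]
  ]
}}

```text
time: 10.08
tcp_pos: [0.5545, -0.1186, 0.008]
eef_rot: [0.732, 0.682, 0.0, 0.0]
wrist_force: [-1.4, 1.1, 1.3]
grip_width: 0.0852
finger_force: 0.6
```

Request:
{"method": "carry_out", "body": {
  "rows": [
    [[-0.01,0,0],[0,0,-0.0008],85],
    [[-0.008,0,0],[0,0,0],85],
    [[-0.006,0,0],[0,0,0],85],
    [[0,0,0],[0,0,0],85]
  ]
}}

```text
time: 10.42
tcp_pos: [0.5536, -0.1251, 0.0073]
eef_rot: [0.729, 0.684, -0.0, -0.0]
wrist_force: [-0.0, -0.3, 0.0]
grip_width: 0.0852
finger_force: 0.0
```

Request:
{"method": "carry_out", "body": {
  "rows": [
    [[-0.005,0,0],[0,0,0],85],
    [[0,0,0],[0,0,0],85],
    [[0,0,0],[0,0,0],85]
  ]
}}

```text
time: 10.67
tcp_pos: [0.5535, -0.1262, 0.0073]
eef_rot: [0.729, 0.684, -0.0, -0.0]
wrist_force: [-0.1, -0.6, -0.2]
grip_width: 0.0851
finger_force: 0.0
```

Request:
{"method": "carry_out", "body": {
  "rows": [
    [[-0.005,0,0],[0,0,0],85],
    [[0,0,0],[0,0,0],85],
    [[0,0,0],[0,0,0],85]
  ]
}}

```text
time: 10.92
tcp_pos: [0.5535, -0.1278, 0.0073]
eef_rot: [0.729, 0.684, -0.0, -0.0]
wrist_force: [0.6, 0.4, -0.3]
grip_width: 0.085
finger_force: 0.0
```

Request:
{"method": "carry_out", "body": {
  "rows": [
    [[-0.005,0,0],[0,0,0],85],
    [[0,0,0],[0,0,0],85],
    [[0,0,0],[0,0,0],85]
  ]
}}

```text
time: 11.17
tcp_pos: [0.5533, -0.1288, 0.0073]
eef_rot: [0.729, 0.684, -0.0, -0.0]
wrist_force: [-0.0, 1.6, 0.4]
grip_width: 0.085
finger_force: 0.7
```

Request:
{"method": "carry_out", "body": {
  "rows": [
    [[-0.004,0,0],[0,0,0],85],
    [[0,0,0],[0,0,0],85],
    [[0,0,0],[0,0,0],85]
  ]
}}

```text
time: 11.42
tcp_pos: [0.5534, -0.1288, 0.0073]
eef_rot: [0.729, 0.685, 0.0, -0.001]
wrist_force: [-0.4, 5.3, 0.7]
grip_width: 0.0848
finger_force: 2.7
```

Run:
```python
from h import *
go(.55,-.13,.1,86.3); wsave('w5')
```

```text
t 11.42 pos [ 0.5534 -0.1288  0.0073] yaw 86.4 quat [ 0.729  0.685  0.    -0.001] q [ 0.31  0.85 -0.21  1.89  0.37  0.44 -0.22]
turn z units 0.0003 shift units [-0.0047 -0.011  -0.3089] rows>= 2.3 F [-0.4  5.3  0.7]
```

View pics/w5.png

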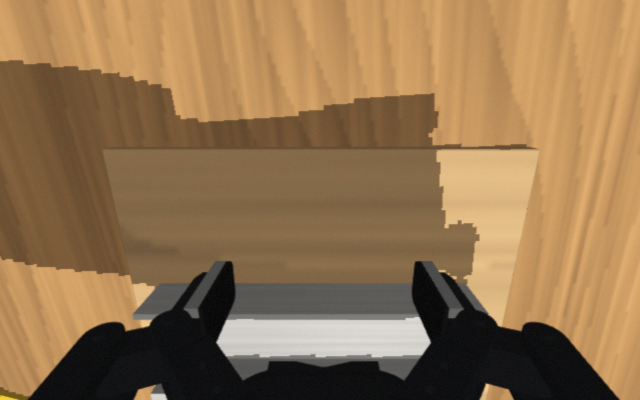

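Firm contact (5 N) with the flanks touching at v ≈ 85 mm, close to the 86 mm expected. I'll back off, lift and check the end alignment numerically.

Request:
{"method": "carry_out", "body": {
  "rows": [
    [[0.04,0,0],[0,0,0],85],
    [[0.04,0,-0.06],[0,0,0],85],
    [[0.048,-0.02,-0.1],[0,0,0],85],
    [[0,0,-0.125],[0,0,0],85],
    [[0,0,-0.125],[0,0,0],85]
  ]
}}

```text
time: 11.88
tcp_pos: [0.549, -0.0905, 0.1313]
eef_rot: [0.729, 0.685, -0.001, -0.001]
wrist_force: [2.1, -0.3, 0.4]
grip_width: 0.0852
finger_force: 0.0
```

Request:
{"method": "carry_out", "body": {
  "rows": [
    [[0,0,-0.125],[0,0,0],85],
    [[0,0,-0.1],[0,0,0],85],
    [[0,0,0],[0,0,0],85],
    [[0,0,0],[0,0,0],85]
  ]
}}

```text
time: 12.22
tcp_pos: [0.5512, -0.0922, 0.1999]
eef_rot: [0.73, 0.684, 0.001, 0.002]
wrist_force: [-1.2, -0.5, -1.3]
grip_width: 0.0846
finger_force: 0.0
```

Run:
```python
from h import *
go(.55,-.09,.2,86.3); d=wsave('w6')
hsv=cv2.cvtColor(d['img'],cv2.COLOR_RGB2HSV); m=((hsv[...,1]<45)&(hsv[...,2]>45)).astype(np.uint8)
n,l,st,c=cv2.connectedComponentsWithStats(m)
for i in range(1,n):
    if st[i,4]>150: print(st[i],np.round(c[i]))
for P,n in [((.542-.0798,-.2137+.0052,.033),'first -x'),((.542+.0798,-.2137-.0052,.033),'first +x'),((.5453-.0798,-.1638+.0052,.033),'sec -x'),((.5453+.0798,-.1638-.0052,.033),'sec +x')]: print(n,np.round(proj(d,P)))
g=cv2.cvtColor(d['img'],cv2.COLOR_RGB2GRAY)
for r in range(150,300,5):
    cs=np.where(m[r,180:470])[0]+180
    if len(cs)>20: print(r,cs.min(),cs.max(),[int(x) for x in g[r,[300,320,340]]])
```

```text
t 12.22 pos [ 0.5512 -0.0922  0.1999] yaw 86.27 quat [0.73  0.684 0.001 0.002] q [ 0.33  0.55 -0.33  1.81  0.23  0.82 -0.18]
turn z units -0.0001 shift units [ 0.0071 -0.0044 -0.0003] rows>= 0.1 F [-1.2 -0.5 -1.3]
[ 514    0  126   78 8267] [580.  39.]
[  247   216   149    88 11787] [322. 259.]
[ 567  254   73   89 4033] [607. 297.]
[184 262  41  56 666] [202. 290.]
[422 262  42  56 668] [444. 290.]
first -x [252. 285.]
first +x [391. 284.]
sec -x [248. 245.]
sec +x [394. 245.]
220 251 392 [74, 76, 79]
225 247 395 [196, 197, 206]
230 253 390 [201, 205, 207]
235 253 390 [201, 201, 204]
240 254 389 [198, 202, 205]
245 254 389 [200, 201, 202]
250 254 389 [191, 196, 199]
255 255 388 [76, 77, 78]
260 253 390 [77, 78, 78]
265 213 433 [198, 200, 203]
270 210 436 [194, 198, 201]
275 206 441 [193, 197, 199]
280 202 444 [190, 193, 196]
285 199 447 [185, 192, 199]
290 196 451 [88, 106, 91]
295 192 454 [76, 76, 78]
```

Run:
```python
from h import *
d=wload('w6'); im=cv2.imread('pics/w6.png'); hsv=cv2.cvtColor(im,cv2.COLOR_BGR2HSV); m=((hsv[...,1]<45)&(hsv[...,2]>45))
for r in list(range(217,226))+list(range(252,306,2)):
    cs=np.where(m[r,235:412])[0]+235
    if len(cs): 
      h=.033 if r<227 or 258<=r<=264 or r>292 else .011
      a,b=onz(d,cs.min()-.5,r,h),onz(d,cs.max()+.5,r,h); print(r,cs.min(),cs.max(),h,np.round(a[:2],4),np.round(b[:2],4), 'u mid',np.round(((a+b)/2)[:2]@[.998,-.065],4))
print('rows profile',[int(x) for x in cv2.cvtColor(im,cv2.COLOR_BGR2GRAY)[214:306,320]])
```

```text
217 253 391 0.033 [ 0.4744 -0.126 ] [ 0.6219 -0.1358] u mid 0.5556
218 252 391 0.033 [ 0.4732 -0.127 ] [ 0.6219 -0.1369] u mid 0.555
219 251 392 0.033 [ 0.472  -0.1281] [ 0.6229 -0.1382] u mid 0.555
220 251 392 0.033 [ 0.4718 -0.1292] [ 0.6229 -0.1393] u mid 0.555
221 250 393 0.033 [ 0.4706 -0.1303] [ 0.624  -0.1405] u mid 0.555
222 249 394 0.033 [ 0.4694 -0.1314] [ 0.6251 -0.1418] u mid 0.555
223 249 394 0.033 [ 0.4692 -0.1325] [ 0.6251 -0.1429] u mid 0.555
224 248 395 0.033 [ 0.468  -0.1336] [ 0.6262 -0.1441] u mid 0.555
225 247 395 0.033 [ 0.4668 -0.1347] [ 0.6262 -0.1453] u mid 0.5545
252 255 388 0.011 [ 0.465  -0.1784] [ 0.6232 -0.189 ] u mid 0.5549
254 255 388 0.011 [ 0.4646 -0.181 ] [ 0.6232 -0.1916] u mid 0.5549
256 254 389 0.011 [ 0.4631 -0.1835] [ 0.6244 -0.1944] u mid 0.5549
258 254 390 0.033 [ 0.4689 -0.1745] [ 0.621  -0.1848] u mid 0.5555
260 253 390 0.033 [ 0.4674 -0.177 ] [ 0.621  -0.1873] u mid 0.5549
262 252 391 0.033 [ 0.466  -0.1794] [ 0.6221 -0.1899] u mid 0.5549
264 251 392 0.033 [ 0.4645 -0.1818] [ 0.6232 -0.1925] u mid 0.5549
266 251 392 0.011 [ 0.4576 -0.1967]
[... 981 characters left out ...]
.033 [ 0.4645 -0.2239] [ 0.6188 -0.2344] u mid 0.5555
298 255 388 0.033 [ 0.463  -0.2265] [ 0.6188 -0.2371] u mid 0.5549
300 255 389 0.033 [ 0.4626 -0.2292] [ 0.62   -0.2399] u mid 0.5554
302 254 389 0.033 [ 0.4611 -0.2319] [ 0.62   -0.2427] u mid 0.5549
rows profile [125, 98, 83, 79, 78, 77, 76, 78, 77, 85, 139, 197, 209, 205, 207, 205, 205, 205, 207, 207, 204, 201, 207, 205, 203, 203, 202, 201, 200, 203, 207, 201, 196, 197, 198, 200, 196, 189, 129, 105, 85, 77, 77, 76, 79, 76, 78, 77, 89, 160, 193, 200, 199, 199, 196, 194, 198, 197, 195, 194, 198, 197, 193, 193, 193, 192, 193, 199, 194, 187, 190, 192, 190, 186, 183, 130, 106, 83, 76, 79, 76, 76, 79, 76, 79, 78, 90, 155, 186, 161, 126, 115]
```

Ends are in line within 0.5 mm, and the flanks touch along one common 6 mm rim. The seam is at (0.544, −0.1883) with yaw −3.7°; both views agree to 0.3 mm. Now the deep channel.

Request:
{"method": "carry_out", "body": {
  "rows": [
    [[0.1252,-0.0209,0],[0,0,0],85],
    [[0.1252,-0.0209,0],[0,0,0],85],
    [[0.1252,-0.0209,0],[0,0,0],85],
    [[0.1252,-0.0209,0],[0,0,0],85],
    [[0.1252,-0.0209,0],[0,0,0],85]
  ]
}}

```text
time: 12.68
tcp_pos: [0.5291, 0.0989, 0.196]
eef_rot: [0.73, 0.684, -0.002, -0.001]
wrist_force: [0.1, 0.0, 0.0]
grip_width: 0.0848
finger_force: 0.0
```

Request:
{"method": "carry_out", "body": {
  "rows": [
    [[0.1252,-0.0209,0],[0,0,0],85],
    [[0.1252,-0.0209,0],[0,0,0],85],
    [[0.1252,-0.0209,0],[0,0,0],85],
    [[0.1252,-0.0209,0],[0,0,0],85],
    [[0.1252,-0.0209,0],[0,0,0],85]
  ]
}}

```text
time: 13.1
tcp_pos: [0.51, 0.2882, 0.1957]
eef_rot: [0.729, 0.684, -0.002, -0.0]
wrist_force: [0.5, -0.9, -0.3]
grip_width: 0.085
finger_force: 0.0
```

Request:
{"method": "carry_out", "body": {
  "rows": [
    [[0,0,0],[0,0,0.0187],85],
    [[0,0,0],[0,0,0.0187],85],
    [[0,0,0],[0,0,0.0187],85],
    [[0,0,0],[0,0,0.0187],85],
    [[0,0,0],[0,0,0.0187],85]
  ]
}}

```text
time: 13.52
tcp_pos: [0.5104, 0.2864, 0.1956]
eef_rot: [0.898, 0.441, -0.002, 0.001]
wrist_force: [0.2, 0.6, -0.0]
grip_width: 0.0852
finger_force: 0.0
```

Request:
{"method": "carry_out", "body": {
  "rows": [
    [[0,0,0],[0,0,0.0187],85],
    [[0,0,0],[0,0,0.0187],85],
    [[0,0,0],[0,0,0.0187],85],
    [[0,0,0],[0,0,0.0187],85],
    [[0,0,0],[0,0,0.0187],85]
  ]
}}

```text
time: 13.93
tcp_pos: [0.5105, 0.2863, 0.1957]
eef_rot: [0.987, 0.162, -0.002, 0.001]
wrist_force: [-0.6, -0.3, -0.6]
grip_width: 0.085
finger_force: 0.0
```

Request:
{"method": "carry_out", "body": {
  "rows": [
    [[0,0,0],[0,0,0.0187],85],
    [[0,0,0],[0,0,0.0187],85],
    [[0,0,0],[0,0,0.0187],85],
    [[0,0,0],[0,0,0.0187],85],
    [[0,0,0],[0,0,0.0187],85]
  ]
}}

```text
time: 14.35
tcp_pos: [0.5105, 0.2863, 0.1958]
eef_rot: [0.991, -0.131, -0.001, 0.002]
wrist_force: [-0.4, 0.6, -0.2]
grip_width: 0.0849
finger_force: 0.0
```

Run:
```python
from h import *
go(.513,.2865,.018,-14.4); d=wsave('w7')
hsv=cv2.cvtColor(d['img'],cv2.COLOR_RGB2HSV); m=((hsv[...,1]<45)&(hsv[...,2]>120)).astype(np.uint8)
n,l,st,c=cv2.connectedComponentsWithStats(m)
for i in range(1,n):
    if st[i,4]>150: print(st[i],np.round(c[i]))
for s in (-1,1):
  for t in (-1,1):
    a=np.radians(-14.4); p=np.array([.513,.2865])+s*.08*np.array([np.cos(a),np.sin(a)])+t*.012*np.array([-np.sin(a),np.cos(a)]); print(np.round(proj(d,[*p,.045])))
for r in range(60,340,20):
    cs=np.where(m[r,260:400])[0]+260
    if len(cs)>5:print(r,cs.min(),cs.max())
```

```text
t 14.35 pos [0.5105 0.2863 0.1958] yaw -15.02 quat [ 0.991 -0.131 -0.001  0.002] q [-0.68  0.58  0.19  1.74 -0.14  0.83 -2.26]
turn z units -0.0017 shift units [ 0.0079 -0.0028  0.5925] rows>= 4.4 F [-0.4  0.6 -0.2]
[  45   70   96   34 2171] [89. 85.]
[ 307   96   28   67 1528] [322. 125.]
[   0  262   63  115 2813] [ 26. 325.]
[  8 388  25  12 167] [ 20. 394.]
[334. 256.]
[312. 256.]
[335.  96.]
[308.  96.]
100 307 333
120 308 334
140 308 334
160 328 334
```

The predicted deep outline matches the image within 1–2 px. I'll descend and grasp.

Request:
{"method": "carry_out", "body": {
  "rows": [
    [[0.004,-0.0015,0.12],[0,0,-0.0017],85],
    [[0.004,-0.0013,0.125],[0,0,0],85],
    [[0,0,0.125],[0,0,0],85],
    [[0,0,0.12],[0,0,0],85],
    [[0,0,0.08],[0,0,0],85]
  ]
}}

```text
time: 14.82
tcp_pos: [0.5112, 0.2857, 0.0222]
eef_rot: [0.993, -0.121, -0.003, 0.002]
wrist_force: [0.7, 0.1, -0.4]
grip_width: 0.0852
finger_force: 0.0
```

Request:
{"method": "carry_out", "body": {
  "rows": [
    [[0,0,0.036],[0,0,0],85],
    [[0,0,0],[0,0,0],85],
    [[0,0,0],[0,0,0],15],
    [[0,0,0],[0,0,0],15],
    [[0,0,0],[0,0,0],15]
  ],
  "squeeze": 40
}}

```text
time: 15.23
tcp_pos: [0.5151, 0.2881, 0.0178]
eef_rot: [0.993, -0.122, 0.001, -0.001]
wrist_force: [-0.3, -0.9, 0.0]
grip_width: 0.0512
finger_force: 0.0
```

Request:
{"method": "carry_out", "body": {
  "rows": [
    [[0,0,0],[0,0,0],15],
    [[0,0,0],[0,0,0],15],
    [[0,0,0],[0,0,0],15],
    [[0,0,0],[0,0,0],15],
    [[0,0,0],[0,0,0],15]
  ]
}}

```text
time: 15.65
tcp_pos: [0.5146, 0.2879, 0.0174]
eef_rot: [0.993, -0.122, 0.001, -0.001]
wrist_force: [-0.8, -0.4, 7.9]
grip_width: 0.0238
finger_force: 40.6
```

Request:
{"method": "carry_out", "body": {
  "rows": [
    [[0,0,-0.05],[0,0,0],15],
    [[0,0,-0.13],[0,0,0],15],
    [[0,0,-0.13],[0,0,0],15],
    [[0,0,-0.13],[0,0,0],15],
    [[0,0,-0.13],[0,0,-0.0143],15]
  ]
}}

```text
time: 16.07
tcp_pos: [0.5133, 0.2873, 0.1887]
eef_rot: [0.997, -0.077, -0.0, 0.001]
wrist_force: [0.0, 1.4, -1.8]
grip_width: 0.0234
finger_force: 39.7
```

Request:
{"method": "carry_out", "body": {
  "rows": [
    [[0,0,0],[0,0,-0.0143],15],
    [[0.0154,0.1213,0],[0,0,0],15],
    [[0.0154,0.1213,0],[0,0,0],15],
    [[0.0154,0.1213,0],[0,0,0],15],
    [[0.0154,0.1213,0],[0,0,0],15]
  ]
}}

```text
time: 16.48
tcp_pos: [0.5224, 0.1396, 0.1872]
eef_rot: [0.999, -0.032, -0.0, 0.0]
wrist_force: [-0.2, 0.2, -2.1]
grip_width: 0.0236
finger_force: 39.8
```

Request:
{"method": "carry_out", "body": {
  "rows": [
    [[0.0154,0.1213,0],[0,0,0],15],
    [[0.0154,0.1213,0],[0,0,0],15],
    [[0.0154,0.1213,0],[0,0,0],15],
    [[0.0154,0.1213,0],[0,0,0],15],
    [[0.0154,0.1213,0],[0,0,0],15]
  ]
}}

```text
time: 16.9
tcp_pos: [0.5336, -0.0437, 0.1872]
eef_rot: [0.999, -0.033, -0.0, 0.0]
wrist_force: [0.3, -0.3, -2.5]
grip_width: 0.0233
finger_force: 39.8
```

Request:
{"method": "carry_out", "body": {
  "rows": [
    [[0.0154,0.1213,0],[0,0,0],15],
    [[0.0154,0.1213,0],[0,0,0],15],
    [[0.0154,0.1213,0],[0,0,0],15],
    [[0.0154,0.1213,0],[0,0,0],15],
    [[0,0,0],[0,0,0],15]
  ]
}}

```text
time: 17.32
tcp_pos: [0.5418, -0.1992, 0.1875]
eef_rot: [0.999, -0.038, 0.0, 0.004]
wrist_force: [1.0, -1.6, -1.1]
grip_width: 0.0227
finger_force: 39.9
```

Request:
{"method": "carry_out", "body": {
  "rows": [
    [[0,0,0],[0,0,0],15],
    [[0,0,0],[0,0,0],15]
  ]
}}

```text
time: 17.48
tcp_pos: [0.5426, -0.1879, 0.1869]
eef_rot: [0.999, -0.033, -0.001, -0.0]
wrist_force: [0.2, 0.6, -1.2]
grip_width: 0.0233
finger_force: 39.9
```

Run:
```python
from h import *
go(.544,-.1883,.06,-3.7); d=wsave('w8')
z=env.sense()['tcp_pos'][2]-.0174+.045; print('held top z',z)
g=cv2.imread('pics/w8.png',0)
p=env.sense()['tcp_pos']; u=np.array([.998,-.0645,0]);v=np.array([.0645,.998,0])
for s in(.012,-.012): print('pred far corner',np.round(proj(d,[*(p+u*.0788+v*s)[:2],z])))
cv2.imwrite('pics/w8c.png',cv2.resize(cv2.imread('pics/w8.png'),(800,500),interpolation=2))
```

```text
t 17.48 pos [ 0.5426 -0.1879  0.1869] yaw -3.76 quat [ 0.999 -0.033 -0.001 -0.   ] q [ 0.22  0.58  0.1   1.78 -0.08  0.79 -1.28]
turn z units -0.0002 shift units [0.0048 0.0009 0.4229] rows>= 3.2 F [ 0.2  0.6 -1.2]
held top z 0.21453559527993188
pred far corner [288. 104.]
pred far corner [356. 104.]
```

View pics/w8c.png

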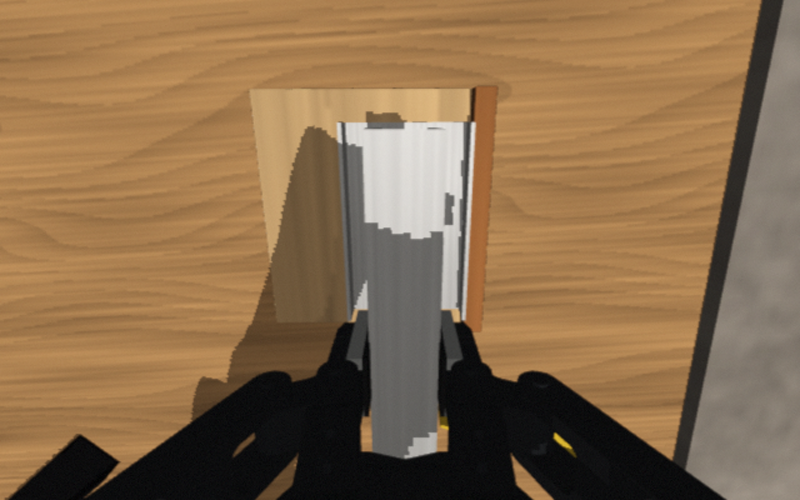

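The held deep channel's far end is at (362–444, 128) in the crop, within 1–2 px of prediction, and it straddles the seam. I'll lower it.

Request:
{"method": "carry_out", "body": {
  "rows": [
    [[0.004,0.0005,0.11],[0,0,0],15],
    [[0.004,0.0005,0.12],[0,0,0],15],
    [[0,0,0.1],[0,0,0],15],
    [[0,0,0.06],[0,0,0],15],
    [[0,0,0.03],[0,0,0],15]
  ]
}}

```text
time: 17.95
tcp_pos: [0.5438, -0.186, 0.0584]
eef_rot: [1.0, -0.031, -0.003, -0.001]
wrist_force: [-0.2, 0.2, -1.3]
grip_width: 0.0234
finger_force: 39.9
```

Request:
{"method": "carry_out", "body": {
  "rows": [
    [[0,0,0],[0,0,0],15],
    [[0,0,0],[0,0,0],15]
  ]
}}

```text
time: 18.12
tcp_pos: [0.5459, -0.188, 0.0615]
eef_rot: [0.999, -0.032, -0.0, -0.0]
wrist_force: [-0.0, 0.3, -1.6]
grip_width: 0.0237
finger_force: 39.9
```

Run:
```python
from h import *
go(.545,-.1883,.03,-3.7)
```

```text
t 18.12 pos [ 0.5459 -0.188   0.0615] yaw -3.65 quat [ 0.999 -0.032 -0.    -0.   ] q [ 0.24  0.76  0.07  1.86 -0.1   0.53 -1.26]
turn z units 0.0001 shift units [-0.003   0.0011  0.1051] rows>= 0.8 F [-0.   0.3 -1.6]
```

Request:
{"method": "carry_out", "body": {
  "rows": [
    [[-0.003,0.001,0.015],[0,0,0],15],
    [[0,0,0.015],[0,0,0],15],
    [[0,0,0.015],[0,0,0],15],
    [[0,0,0],[0,0,0],15],
    [[0,0,0],[0,0,0],15]
  ]
}}

```text
time: 18.53
tcp_pos: [0.5443, -0.1892, 0.0476]
eef_rot: [0.999, -0.033, -0.0, 0.0]
wrist_force: [-0.1, 1.2, -2.2]
grip_width: 0.0233
finger_force: 39.9
```

Request:
{"method": "carry_out", "body": {
  "rows": [
    [[0,0,0.02],[0,0,0],15],
    [[0,0,0.016],[0,0,0],15],
    [[0,0,0.012],[0,0,0],15],
    [[0,0,0],[0,0,0],15],
    [[0,0,0],[0,0,0],15]
  ]
}}

```text
time: 18.95
tcp_pos: [0.5441, -0.1891, 0.0327]
eef_rot: [0.999, -0.033, -0.001, -0.0]
wrist_force: [-0.7, 0.7, -1.4]
grip_width: 0.0233
finger_force: 39.9
```

It's below the rims without contact, so the flanges are straddled. I'll ease down to the seat.

Request:
{"method": "carry_out", "body": {
  "rows": [
    [[0,0,0.005],[0,0,0],15],
    [[0,0,0.004],[0,0,0],15],
    [[0,0,0],[0,0,0],15]
  ]
}}

```text
time: 19.2
tcp_pos: [0.5444, -0.1891, 0.0304]
eef_rot: [0.999, -0.033, -0.0, 0.0]
wrist_force: [0.2, -0.2, -1.5]
grip_width: 0.0233
finger_force: 39.9
```

Request:
{"method": "carry_out", "body": {
  "rows": [
    [[0,0,0.004],[0,0,0],15],
    [[0,0,0],[0,0,0],15],
    [[0,0,0],[0,0,0],15]
  ]
}}

```text
time: 19.45
tcp_pos: [0.5444, -0.1892, 0.0293]
eef_rot: [0.999, -0.033, -0.0, 0.0]
wrist_force: [-0.2, -0.5, -1.0]
grip_width: 0.0235
finger_force: 39.9
```

Request:
{"method": "carry_out", "body": {
  "rows": [
    [[0,0,0.003],[0,0,0],15],
    [[0,0,0],[0,0,0],15],
    [[0,0,0],[0,0,0],15]
  ]
}}

```text
time: 19.7
tcp_pos: [0.5445, -0.1893, 0.0285]
eef_rot: [0.999, -0.033, -0.0, 0.0]
wrist_force: [-0.1, 0.2, -0.3]
grip_width: 0.0235
finger_force: 40.0
```

Request:
{"method": "carry_out", "body": {
  "rows": [
    [[0,0,0.003],[0,0,0],15],
    [[0,0,0],[0,0,0],15],
    [[0,0,0],[0,0,0],15]
  ]
}}

```text
time: 19.95
tcp_pos: [0.5446, -0.1892, 0.0284]
eef_rot: [0.999, -0.033, -0.0, 0.0]
wrist_force: [-1.6, 0.2, 6.2]
grip_width: 0.0234
finger_force: 40.9
```

Request:
{"method": "carry_out", "body": {
  "rows": [
    [[0,0,0.002],[0,0,0],15],
    [[0,0,0],[0,0,0],15],
    [[0,0,0],[0,0,0],15]
  ]
}}

```text
time: 20.2
tcp_pos: [0.5445, -0.1892, 0.0284]
eef_rot: [0.999, -0.033, 0.0, 0.0]
wrist_force: [-3.0, 0.8, 10.6]
grip_width: 0.0235
finger_force: 41.6
```

Seated at exactly the expected height (0.0284). I'll relieve, release slightly, lift and look.

Request:
{"method": "carry_out", "body": {
  "rows": [
    [[0,0,-0.004],[0,0,0],20],
    [[0,0,0],[0,0,0],34],
    [[0,0,0],[0,0,0],34],
    [[0,0,0],[0,0,0],34],
    [[0,0,-0.03],[0,0,0],34]
  ]
}}

```text
time: 20.62
tcp_pos: [0.5432, -0.1887, 0.0359]
eef_rot: [0.999, -0.033, -0.002, -0.0]
wrist_force: [0.7, -0.5, 0.7]
grip_width: 0.0343
finger_force: 0.0
```

Request:
{"method": "carry_out", "body": {
  "rows": [
    [[0,0,-0.08],[0,0,0],34],
    [[0,0,-0.12],[0,0,0],34],
    [[0,0,-0.12],[0,0,0],34],
    [[-0.06,-0.1,-0.06],[0,0,0],34],
    [[-0.06,-0.11,0],[0,0,0],34]
  ]
}}

```text
time: 21.03
tcp_pos: [0.5159, -0.1268, 0.1558]
eef_rot: [0.999, -0.035, 0.005, 0.002]
wrist_force: [0.4, 1.4, -0.9]
grip_width: 0.0339
finger_force: 0.0
```

Request:
{"method": "carry_out", "body": {
  "rows": [
    [[-0.06,-0.11,0],[0,0,0],34],
    [[-0.06,-0.11,0],[0,0,0],34],
    [[0,0,0],[0,0,0],34],
    [[0,0,0],[0,0,0],34]
  ]
}}

```text
time: 21.37
tcp_pos: [0.4804, -0.0533, 0.1518]
eef_rot: [1.0, -0.03, -0.0, -0.0]
wrist_force: [0.6, -0.4, -0.2]
grip_width: 0.0339
finger_force: 0.0
```

Run:
```python
from h import *
go(.5,-.05,.2,-3.7); d=wsave('w9'); e=grab('side','s9'); f=grab('scene','sc9')
o=np.zeros((600,800,3),np.uint8)
o[:375,:600]=cv2.resize(d['img'],(600,375))[:,:,::-1]
o[375:575,:260]=cv2.resize(e['img'][105:175,285:376,::-1],(260,200),interpolation=2)
o[375:600,300:600]=cv2.resize(f['img'][230:335,180:320,::-1],(300,225),interpolation=2)
cv2.imwrite('pics/fin.png',o)
```

```text
t 21.37 pos [ 0.4804 -0.0533  0.1518] yaw -3.47 quat [ 1.   -0.03 -0.   -0.  ] q [-0.02  0.52  0.11  2.06 -0.1   0.57 -1.48]
turn z units 0.0006 shift units [ 0.0644 -0.0152 -0.1608] rows>= 1.3 F [ 0.6 -0.4 -0.2]
```

View pics/fin.png

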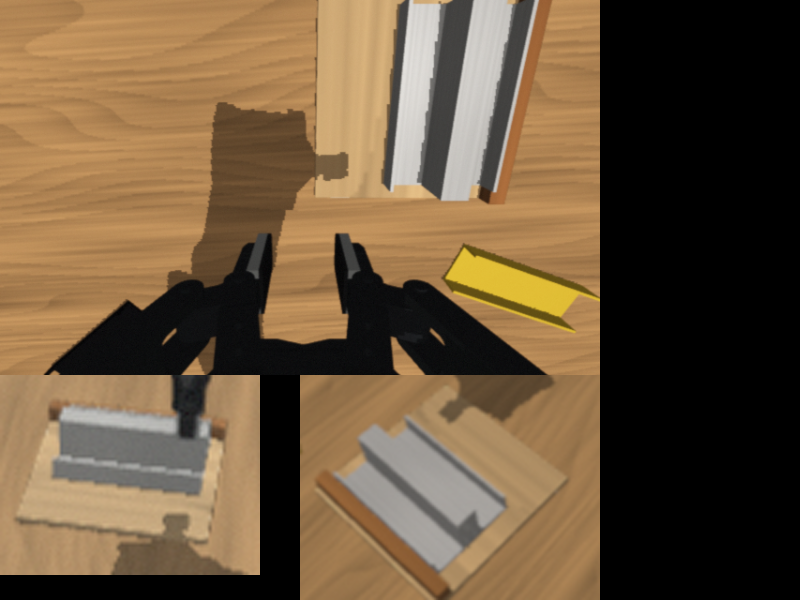

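The views show both wide channels snug together against the fence. The deep one stands level over the seam (wrist view about (455,100), scene inset about (425,485)) with its ends in line. I'm handing it in.

```bash
python3 -c "
from cell import env
print(env.job_done())"
```

```text
the job is handed in; nothing more can be done
None
```

I handed the job in at about 21.5 s: the second channel lies snug beside the first with ends in line to about 0.5 mm, and the deep channel is fully seated over the touching flanges. The judge returned no verdict.

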